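# Snap a vent coupler onto a tilted purge nipple and hold its valve open

### The arm

A 7-joint arm with a two-finger parallel gripper is mounted at the origin on a cart in front of the work surface, level with it; the furniture and walls round the work are solid. World frame = base frame: x ahead of the robot, y to its left, z up, the work surface at z = 0. Lengths are in m, angles in degrees, forces in N, time in s.
With the tool pointing down it reaches from about 0.35 to 0.775 m from the base axis. Payload 3.1 kg.
Tool frame: the origin (TCP) lies on the centre line of the jaws, within the pads' length; the fingertips stand 17 mm ahead of it and the grasp point (between the pads) lies 2 mm behind it (robot.tip_reach is the distance from the TCP to the fingertips, in m); z points along the fingers, y is the line along which they close (so a half turn about z gives the same grasp; the last joint's range is limited). The gripper opens to 85 mm and grips with 20 to 120 N. Pads are 22 mm wide; open, the fingers measure 114 mm over their backs; the gripper's body (76 mm by 85 mm) begins 54 mm behind the grasp point. The pads swing forward as they close: fully open they stand 13 mm farther back than shut.
Start: joints at [-77.275, 17.813, 0.802, 86.603, -0.252, 75.585, -1.558], TCP at [0.143, 0.531, 0.248] pointing down, gripper open.
Joint ranges: [-154.91, 154.91], [-16.99, 109.72], [-72.82, 74.43], [7.12, 147.25], [-82.49, 262.49], [11.32, 116.49], [-174.64, 174.64]. Speed limits (degrees/s): [159.86, 159.86, 180, 180, 180, 180, 180].

### API

Orientations are given as [roll, pitch, yaw] about the fixed x, y, z axes, in that order (R = Rz(yaw) Ry(pitch) Rx(roll)).
In Python, from station import robot, fingers, vision, workorder, recognise gives the robot as it stands. Calls block until the motion is done:
- robot.move_to(position, orientation): joint-space move of the TCP to a pose.
- robot.line_to(position, orientation=None, velocity=0.15, f_stop=None): straight line of the TCP; orientation=None keeps the orientation; velocity is the mean speed in m/s. With f_stop (N) it stops when the force on the tool has changed by that much, and returns True; else False.
- robot.move_j(angles): joint-space move.
- fingers.gripper_to(opening, force=None): opening from 0.0 (shut) to 1.0 (fully open); force is the grip in N (None keeps the last); returns when the fingers have stopped.
- robot.pause(seconds).
- robot.inverse_kinematics(position, orientation): joint angles nearest the present ones, or None.
- vision.grab_frame(name): name is "scene" or "side" or "wrist"; returns the picture (480x640x3 uint8, red, green, blue); there is no depth.
- vision.calibration(name): a dict with "mtx" (3x3 intrinsics, pixels), "extrinsics" (4x4, takes a point from world to camera coordinates); the wrist camera has in their place "T_tool_cam" (4x4, takes a point from camera to tool coordinates, whose origin is the TCP and whose axes are the flange's). Camera axes: x right, y up, looking along -z (the intrinsics and any distortion apply to the point x, -y, -z); pixel columns grow to the right and rows downward; lengths in m; the calibration is good to about 2 mm. A picture is of the moment at which its call begins: read the wrist's pose just before it. calibration takes no time and is no camera call.
A pose or a line that the arm cannot do raises robot.PlanningError and nothing moves.
- workorder.close_job(): hands the job in; it is judged then, once.
Trained networks look in the newest picture that a camera, given by its name, has taken for a name from the list of things; names that differ only in an ending like _2 or _b are one class to them, and where a whole thing is asked for, a point or a joint stands for the part that bears it (a point fixed in the world has none). Each returns a list of dicts, best first, with "p" (0 to 1); they miss things now and then, are a little off and sometimes report something else, mostly with a low value. They report only what shows in the picture. A call takes as long as a camera call. They do not tell look-alikes from the thing itself.
- recognise(label, camera): "rect" ([centre column, centre row, width, height] in pixels, round what is visible of it).
Readings, each from a call of its own:
- robot.current_time_s(): time.
- robot.current_joint_positions(): joint angles.
- robot.current_dq(): joint speeds.
- robot.current_joint_torque(): joint torques, N m.
- robot.current_tool_pos(): TCP position.
- robot.current_eef_rot(): TCP orientation.
- robot.current_contact_force(): force on the tool from outside, world axes, zero at the start.
- robot.current_torque(): the same for the moment, N m.
- robot.current_finger_gap(): opening from 0.0 (shut) to 1.0 (fully open).
- robot.current_gripper_force(): force on a finger pad.
Only numpy, scipy, OpenCV 4.12 (cv2) and the standard library are available. Lean on these libraries where they do the work, as an engineer would, in place of code of your own. Each camera call takes 0.05 s, during which the arm holds its last target. There are 200 camera calls.

### The job

Take the vent coupler out of its parking cup, press it squarely onto the tilted nipple of the green-collared purge block until its jaws snap over the nipple's head, then keep pushing it down, without ramming, so that the valve stem inside stays pushed in against its spring. Finish like that: still gripping the coupler and pressing it home, not letting go. Leave the red-collared nipple unpressed and the other things on the bench where they are.

Things in the scene. Friction and masses are not known exactly. Their poses are not given: they have to be found in the camera images.
- coupler: round vent coupler, 98 mm tall, 0.12 kg, standing mouth down, loose in the parking cup. Origin: centre of its open mouth; z along its axis from mouth to brass top; spin does not matter. Steel sleeve 30 mm dia from z=0 to 38 mm, blue flange 35 mm dia from 38 to 43, ribbed steel grip 28 mm dia from 43 to 82 (grip here, fingertips just above the flange), brass silencer 22 mm dia to 98
- coupler_mouth (a point): centre of the coupler's open mouth (= its origin). Bore 18 mm dia, 21 mm deep. 5 mm inside the mouth four sprung 6 mm balls (jaws) leave a 9.4 mm gap; about 5 to 15 N forces them over the nipple's head, then they sit round its neck
- parking_cup: black fixed cup that holds the coupler upright, 52 mm dia, 21 mm tall; origin at the centre of its underside. Its well has 37 mm inner dia and the well's floor is 6 mm above the worktop, so the coupler is lifted straight up by 20 mm or more
- green_nipple: GREEN-collared nipple on the sloping face of a fixed aluminium block, the one to use. Origin: centre of the collar's flat top, where the coupler's mouth seats, 66 mm above the worktop. z points out along the nipple, 25 degrees from vertical. Collar 33 mm dia, neck 9 mm, rounded head 14 mm (widest at z=13 to 14.5 mm) narrowing to 7 mm at z=20; a 5 mm brass stem stands out to z=26
- green_stem (a joint): valve stem in the green nipple, sliding along its axis: 0 = standing out, 0.006 = its stop. The bottom of the coupler's bore meets it when the mouth is 5 mm above the collar (jaws just snapped) and has pushed it 5 mm in when the mouth sits on the collar. The spring takes about 1.6 N to start, 8 N at 5 mm. It must be held at least 3.5 mm in
- red_nipple: RED-collared nipple on the sloping face of a fixed aluminium block, not to be pressed. Origin: centre of the collar's flat top, where the coupler's mouth seats, 66 mm above the worktop. z points out along the nipple, 25 degrees from vertical. Collar 33 mm dia, neck 9 mm, rounded head 14 mm (widest at z=13 to 14.5 mm) narrowing to 7 mm at z=20; a 5 mm brass stem stands out to z=26
- red_stem (a joint): valve stem of the red nipple, same as the green one; must stay at 0
- timer: white desk timer, 66x66x25 mm, bystander; origin at the centre of its underside
- beaker: empty small glass beaker, 45 mm dia, 58 mm tall, bystander; origin at the centre of its underside
- indicator_bottle: small white bottle with a cream cap, 35 mm dia, 78 mm tall, bystander; origin at the centre of its underside
There are look-alikes about, which are no part of the job. Leave any orange or purple look-alike of the coupler alone.

How it is judged (in metres and radians):
On the way, in this order (a step that is already met when the one before it is completed fails the run):
1. the coupler is lifted clear of the parking cup (height (world z) of coupler_mouth above 0.045 m and contact force between the fingers and coupler above 1 N), for 0.2 s.
2. the coupler has snapped squarely onto the green nipple (z of coupler_mouth in the frame of green_nipple between -0.008 and 0.0055 m and x of coupler_mouth in the frame of green_nipple between -0.004 and 0.004 m and y of coupler_mouth in the frame of green_nipple between -0.004 and 0.004 m and angle between the z axis of coupler and the z axis of green_nipple, either way round below 0.14 rad), for 0.1 s.
At the end, for the whole second after the job is handed in: Coupler on the green nipple, within 4 mm and 8 degrees of its axis, mouth under 3.5 mm from the collar, green stem held 3.5 mm or more in, gripper still holding it (over 3 N), coupler still; red stem out; timer, beaker, bottle upright within 30 mm of their starts (z of coupler_mouth in the frame of green_nipple between -0.008 and 0.0035 m and x of coupler_mouth in the frame of green_nipple between -0.004 and 0.004 m and y of coupler_mouth in the frame of green_nipple between -0.004 and 0.004 m and angle between the z axis of coupler and the z axis of green_nipple, either way round below 0.14 rad and value of joint green_stem above 0.0035 m and contact force between the fingers and coupler above 3 N and linear speed of coupler below 0.03 m/s and value of joint red_stem below 0.001 m and distance of each of timer, beaker, indicator_bottle from where it was at the start of the episode below 0.03 m and angle between each of timer, beaker, indicator_bottle's own z axis and vertical below 0.3 rad); the arm keeps its last pose, push and grip.
It fails at once if the green block is rammed (over 60 N) (contact force between coupler and green_block above 60 N).
It fails at once if the red stem is pressed in (value of joint red_stem above 0.0015 m).
It fails at once if a bystander is knocked away (distance of any of timer, beaker, indicator_bottle from where it was at the start of the episode above 0.04 m).
It also fails if it takes over 48 s, if anything falls off the work surface, if the arm or the gripper's body presses on something with over 40 N, if the wrist force passes 120 N, or if a joint passes its speed limit or range.

## Working session

There is one attempt and no reset: what is moved stays moved. The work goes in short steps, each a Python script; the robot and the scene stay as the last script left them, time stands still between calls to the robot, and variables do not carry over. Pictures are saved under pics/ and viewed, at most 10 in all, crops included, and the job is handed in when it is done.

```bash
mkdir -p pics; ls; python3 - <<'E'
from station import robot, fingers, vision, workorder, recognise
import cv2,numpy as np
ims=[]
for c in ["scene","side"]:
    im=vision.grab_frame(c); ims.append(im); cv2.imwrite(f"pics/{c}0.png",im[:,:,::-1])
    k=vision.calibration(c); print(c,k)
    for l in ["coupler","parking_cup","green_nipple","red_nipple","timer","beaker","indicator_bottle"]:
        print(l,[(round(d["p"],2),np.round(d["rect"],0).tolist()) for d in recognise(l,c)])
print(vision.calibration("wrist"),robot.current_time_s())
E
```

```text
pics
scene {'mtx': array([[472.61214915,   0.        , 310.95218292],
       [  0.        , 472.61214915, 245.17820396],
       [  0.        ,   0.        ,   1.        ]]), 'extrinsics': array([[-0.81105727, -0.58476661,  0.01530061,  0.53949637],
       [ 0.2504559 , -0.32350101,  0.91247956, -0.18647183],
       [-0.52863782,  0.74390531,  0.40883609, -0.85673697],
       [ 0.        ,  0.        ,  0.        ,  1.        ]])}
coupler [(0.93, [369.0, 237.0, 13.0, 42.0]), (0.9, [392.0, 225.0, 12.0, 31.0]), (0.83, [362.0, 222.0, 13.0, 41.0])]
parking_cup [(0.49, [389.0, 245.0, 18.0, 14.0]), (0.36, [297.0, 282.0, 17.0, 20.0])]
green_nipple [(0.67, [391.0, 225.0, 14.0, 34.0]), (0.53, [299.0, 283.0, 14.0, 21.0])]
red_nipple [(0.62, [354.0, 243.0, 15.0, 15.0])]
timer [(0.6, [254.0, 350.0, 45.0, 34.0])]
beaker [(0.6, [320.0, 226.0, 15.0, 23.0])]
indicator_bottle [(0.6, [347.0, 210.0, 8.0, 26.0])]
side {'mtx': array([[436.15833236,   0.        , 322.53058748],
       [  0.        , 436.15833236, 232.36033361],
       [  0.        ,   0.        ,   1.        ]]), 'extrinsics': array([[ 0.9
[... 461 characters left out ...]
 (0.47, [415.0, 380.0, 23.0, 21.0])]
timer [(0.78, [245.0, 150.0, 32.0, 26.0])]
beaker [(0.94, [395.0, 313.0, 26.0, 30.0])]
indicator_bottle [(0.64, [413.0, 379.0, 20.0, 24.0])]
{'mtx': array([[342.55022239,   0.        , 323.16792829],
       [  0.        , 342.55022239, 231.45758324],
       [  0.        ,   0.        ,   1.        ]]), 'T_tool_cam': array([[ 7.80502805e-04,  9.50462775e-01,  3.10837424e-01,
         8.06329629e-02],
       [ 9.99999669e-01, -8.13445990e-04, -2.36535669e-05,
        -9.54626738e-04],
       [ 2.30367621e-04,  3.10837340e-01, -9.50463095e-01,
        -1.25341443e-01],
       [ 0.00000000e+00,  0.00000000e+00,  0.00000000e+00,
         1.00000000e+00]])} 0.8
```

```bash
python3 - <<'E'
import cv2,numpy as np
a=cv2.imread("pics/scene0.png")[170:400,210:450]; b=cv2.imread("pics/side0.png")[130:410,200:450]
a=cv2.resize(a,(500,479),interpolation=cv2.INTER_CUBIC)
cv2.imwrite("pics/s1.png",cv2.resize(cv2.imread("pics/scene0.png")[180:380,230:430],(600,600),interpolation=cv2.INTER_CUBIC))
cv2.imwrite("pics/s2.png",cv2.resize(b,None,fx=2.14,fy=2.14,interpolation=cv2.INTER_CUBIC))
E
```

```text
(no output)
```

View pics/s1.png

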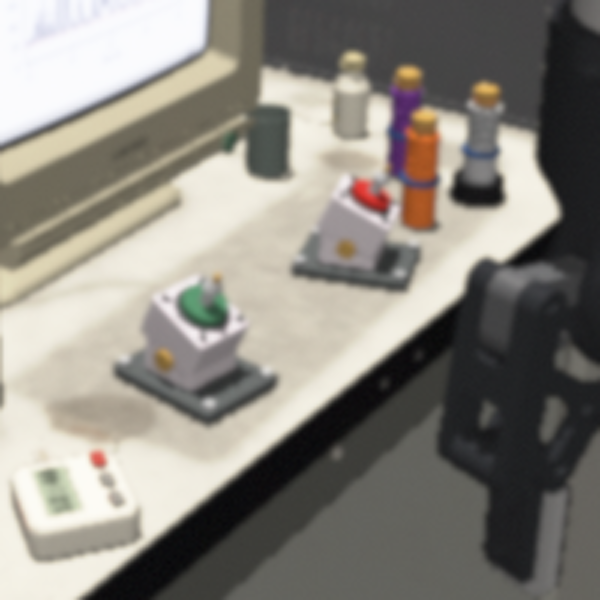

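View pics/s2.png

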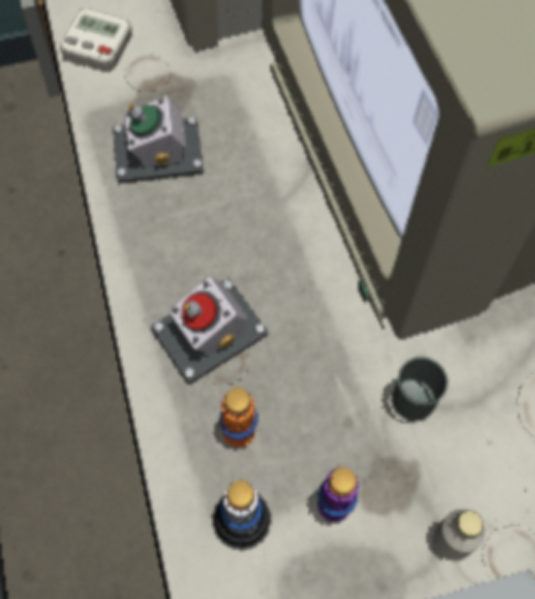

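The steel and blue coupler stands in the black cup at scene (391,225), side (313,368). Its look-alikes are orange at scene (370,237), side (310,324), and purple at scene (365,220), side (359,360). I choose the steel one in the cup. The green nipple is at scene (298,282), side (268,186). The red one is at scene (354,245), side (293,275).

```bash
cat > h.py <<'E'
from station import robot, fingers, vision, workorder, recognise
import cv2,numpy as np
from scipy.spatial.transform import Rotation as Ro
from scipy.optimize import least_squares
F=np.diag([1.,-1,-1])
def tool():
    T=np.eye(4);T[:3,:3]=Ro.from_euler('xyz',robot.current_eef_rot(),degrees=True).as_matrix();T[:3,3]=robot.current_tool_pos();return T
def cam(name,T=None):
    k=vision.calibration(name)
    E=k["extrinsics"] if name!="wrist" else np.linalg.inv((tool() if T is None else T)@k["T_tool_cam"])
    return k["mtx"],E
def proj(c,X):
    K,E=c; p=(np.atleast_2d(X)@E[:3,:3].T+E[:3,3])@F@K.T; return p[:,:2]/p[:,2:]
def ray(c,uv):
    K,E=c; d=E[:3,:3].T@F@np.linalg.inv(K)@[*uv,1.]; return -E[:3,:3].T@E[:3,3], d/np.linalg.norm(d)
def plane(c,uv,z):
    o,d=ray(c,uv); return o+d*(z-o[2])/d[2]
def tri(obs):
    r=least_squares(lambda X:np.concatenate([proj(c,X)[0]-uv for c,uv in obs]),[.4,.2,.05]); return r.x, np.sqrt(np.mean(r.fun**2))
E
python3 - <<'E'
from h import *
np.set_printoptions(precision=4,suppress=True)
s,d=cam("scene"),cam("side")
f=lambda x,y:(230+x/3,180+y/3); g=lambda x,y:(200+x/2.14,130+y/2.14)
for n,a,b,z in [("top",(487,90),(240,490),.104),("green",(204,307),(147,120),.066),("gtip",(216,280),(135,111),.09),("red",(371,197),(200,312),.066),("rtip",(385,183),(187,307),.09),
 ("orange",(424,116),(237,396),.098),("bottle",(352,60),(469,522),.078),("beaker",(268,175),(415,405),.0)]:
    print(n,tri([(s,f(*a)),(d,g(*b))]),plane(s,f(*a),z),plane(d,g(*b),z))
print(robot.current_eef_rot())
E
```

```text
top (array([ 0.5282, -0.1658,  0.1001]), np.float64(0.05771955237125148)) [ 0.5232 -0.1556  0.104 ] [ 0.5281 -0.1666  0.104 ]
green (array([0.5319, 0.2305, 0.0589]), np.float64(0.00696244670383039)) [0.5241 0.2409 0.066 ] [0.5316 0.2254 0.066 ]
gtip (array([0.5223, 0.229 , 0.0812]), np.float64(0.31991241445883606)) [0.5133 0.2425 0.09  ] [0.5211 0.2219 0.09  ]
red (array([0.5356, 0.0087, 0.059 ]), np.float64(0.18817596591394387)) [0.5285 0.0224 0.066 ] [0.5348 0.0055 0.066 ]
rtip (array([0.5242, 0.0096, 0.0745]), np.float64(0.004651667655723164)) [0.5067 0.0408 0.09  ] [0.5235 0.0027 0.09  ]
orange (array([ 0.5458, -0.0889,  0.095 ]), np.float64(0.12416026577750824)) [ 0.5426 -0.0818  0.098 ] [ 0.5453 -0.09    0.098 ]
bottle (array([ 0.7024, -0.2321,  0.0725]), np.float64(0.23971763212147462)) [ 0.6955 -0.2183  0.078 ] [ 0.7005 -0.233   0.078 ]
beaker (array([ 0.7137, -0.1077, -0.0089]), np.float64(0.02751937794954419)) [ 0.7023 -0.0907  0.    ] [ 0.7114 -0.1101  0.    ]
[179.9941  -0.0009 164.8901]
```

```bash
python3 - <<'E'
from h import *
import pickle
np.set_printoptions(precision=4,suppress=True)
D=[]
G=np.array([.53,.231,.2])
for yaw in (110,20,200):
    robot.move_to(G,[180,0,yaw]); robot.pause(.2)
    T=tool(); im=vision.grab_frame("wrist"); D.append((T,im))
    print(yaw,T[:3,3],robot.current_time_s(),[(d["p"],np.round(d["rect"],1)) for d in recognise("green_nipple","wrist")])
pickle.dump(D,open("g.pkl","wb"))
t=[]
for T,im in D:
    u=proj(cam("wrist",T),[.527,.231,.07])[0].astype(int); print(u)
    x=np.clip(u[0]-65,0,510);y=np.clip(u[1]-75,0,330); print(x,y)
    t.append(cv2.resize(im[y:y+150,x:x+130,::-1],None,fx=2,fy=2,interpolation=cv2.INTER_CUBIC))
cv2.imwrite("pics/g1.png",cv2.resize(np.hstack(t),(780,300)))
E
```

```text
110 [0.5295 0.2323 0.2   ] 2.8417 [(0.67, array([327.2, 224.9,  37.2,  39.7]))]
20 [0.53  0.231 0.2  ] 4.4333 []
200 [0.53  0.231 0.2  ] 4.9833 [(0.86, array([325.1, 228.8,  40.9,  41.5]))]
[319 225]
254 150
[321 228]
256 153
[321 228]
256 153
```

View pics/g1.png

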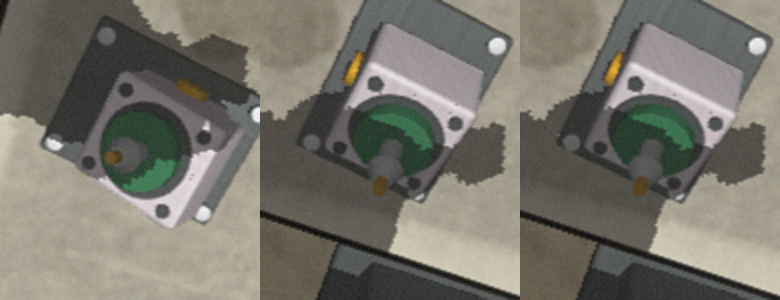

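Each wrist view shows the green collar with its stem leaning to one side. View 1 has the collar at about (327,225) and the brass tip at about (310,228). Views 2 and 3 look identical.

```bash
python3 - <<'E'
from h import *
import pickle
np.set_printoptions(precision=4,suppress=True)
D=pickle.load(open("g.pkl","rb"))
off=[(254,150),(256,153),(256,153)]; tips=[(112,157),(120,187),(119,187)]
obs=[];to=[]
for (T,im),o,t in zip(D,off,tips):
    c=cam("wrist",T)
    print(Ro.from_matrix(T[:3,:3]).as_euler('xyz',degrees=True))
    hsv=cv2.cvtColor(im,cv2.COLOR_RGB2HSV); m=cv2.inRange(hsv,(60,90,30),(95,255,255))
    m[:o[1]]=0;m[o[1]+150:]=0;m[:,:o[0]]=0;m[:,o[0]+130:]=0
    m=cv2.morphologyEx(m,cv2.MORPH_OPEN,np.ones((2,2)))
    h=cv2.convexHull(cv2.findNonZero(m)); e=cv2.fitEllipse(h); print(e, plane(c,e[0],.066))
    uv=np.array(o)+np.array(t)/2; obs.append((c,e[0])); to.append((c,uv)); print("tip",uv,plane(c,uv,.0896))
print(tri(obs),tri(to))
print(robot.current_eef_rot(),robot.current_joint_positions())
E
```

```text
[179.9984  -0.0343 110.1364]
((324.7646179199219, 226.73561096191406), (36.37228012084961, 40.161277770996094), 159.3822021484375) [0.5318 0.2307 0.066 ]
tip [310.  228.5] [0.5196 0.2327 0.0896]
[-179.9916   -0.0038   20.0117]
((324.03753662109375, 221.46226501464844), (30.48322296142578, 38.13649368286133), 100.78194427490234) [0.5322 0.2306 0.066 ]
tip [316.  246.5] [0.5187 0.232  0.0896]
[179.9982   0.002   20.0001]
((322.939208984375, 220.59820556640625), (28.179227828979492, 39.01317596435547), 92.99444580078125) [0.5326 0.2317 0.066 ]
tip [315.5 246.5] [0.5186 0.2324 0.0896]
(array([0.5321, 0.2309, 0.0652]), np.float64(0.48220917072118424)) (array([0.5193, 0.2326, 0.091 ]), np.float64(0.39818501059755645))
[179.9988  -0.      19.9995] [-56.8175  27.8162  46.0741  87.7825 -20.5532  73.1864 -78.0686]
```

```bash
cat >> h.py <<'E'
def axis(az,t=25): 
    az,t=np.radians([az,t]); return np.array([np.sin(t)*np.cos(az),np.sin(t)*np.sin(az),np.cos(t)])
def rpy(a,yaw):
    z=-a; x=np.array([np.cos(np.radians(yaw)),np.sin(np.radians(yaw)),0]); x-=z*(x@z); x/=np.linalg.norm(x)
    return Ro.from_matrix(np.c_[x,np.cross(z,x),z]).as_euler('xyz',degrees=True)
E
python3 - <<'E'
from h import *
import pickle
np.set_printoptions(precision=4,suppress=True)
C=np.array([.532,.231,.066]); a=axis(177)
for yaw in range(20,200,20):
    print(yaw,[robot.inverse_kinematics(C+a*h,rpy(a,yaw)) is not None for h in (.055,.062,.12,.15)],robot.inverse_kinematics(C+a*.062,rpy(a,yaw)))
D=[];t=[]
for yaw in (90,150):
    try: robot.move_to(C+a*.12,rpy(a,yaw))
    except Exception as e: print(yaw,e); continue
    robot.pause(.25); T=tool(); im=vision.grab_frame("wrist"); D.append((T,im))
    u=proj(cam("wrist",T),[C,C+.026*a,C+a*.04]); print(yaw,u,robot.current_time_s())
    x,y=(u[1]-[65,75]).astype(int); print(x,y)
    t.append(cv2.resize(im[y:y+150,x:x+130,::-1],None,fx=3,fy=3,interpolation=cv2.INTER_CUBIC))
pickle.dump(D,open("g2.pkl","wb"))
cv2.imwrite("pics/g2.png",np.hstack(t))
E
```

```text
20 [True, True, True, True] [-81.705   20.2881  55.6813 118.0869  -6.2261  28.9559 -93.9093]
40 [True, True, True, True] [-78.91    19.0468  51.7927 118.0191  -2.1117  28.8654 -76.9942]
60 [True, True, True, True] [-75.9863  17.997   47.8803 117.9438   1.608   28.9005 -61.0432]
80 [True, True, True, True] [-72.9306  17.1053  43.917  117.8608   4.9999  29.0301 -45.7499]
100 [True, True, True, True] [-69.3167  16.2588  39.3537 117.7575   8.5053  29.2643 -30.8295]
120 [True, True, True, True] [-65.4009  15.5396  34.5226 117.6396  11.8285  29.5837 -15.2407]
140 [True, True, True, True] [-61.7996  15.0225  30.1581 117.5265  14.5501  29.9188   2.0292]
160 [True, True, True, True] [-58.1218  14.6115  25.7605 117.4068  17.0732  30.2911  20.8141]
180 [True, True, True, True] [-53.3722  14.2274  20.1485 117.247   20.0383  30.8076  40.0601]
90 [[321.4106 228.9314]
 [321.2879 240.5769]
 [321.2104 247.9309]] 5.975
256 165
150 [[324.5513 231.4783]
 [324.6987 243.3148]
 [324.7918 250.7868]] 7.1917
259 168
```

View pics/g2.png

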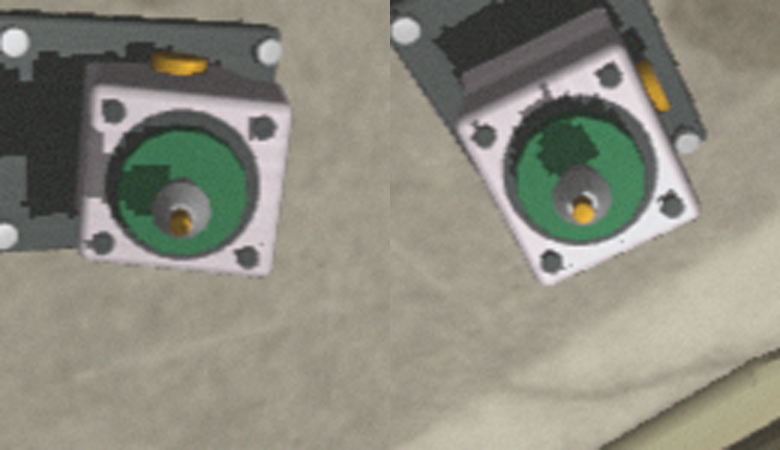

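The square-on views show the collar centre near (317,228) and (322,225), a few px off the prediction. The block edges give an axis azimuth of about 174.5°. I'll do a joint fit over all views.

```bash
python3 - <<'E'
from h import *
import pickle
np.set_printoptions(precision=4,suppress=True)
D=pickle.load(open("g.pkl","rb"))[:2]; D2=pickle.load(open("g2.pkl","rb"))
cams=[cam("wrist",d[0]) for d in D+D2]
tips=[(310,228.5),(316,246.5),None,None]; cols=[(324.8,226.7),(324,221.5),None,None]
for i,((T,im),o,t) in enumerate(zip(D2,[(256,165),(259,168)],[(180,222),(193,211)])):
    hsv=cv2.cvtColor(im,cv2.COLOR_RGB2HSV); m=cv2.inRange(hsv,(60,90,30),(95,255,255))
    M=np.zeros_like(m); M[o[1]:o[1]+150,o[0]:o[0]+130]=1; m=cv2.morphologyEx(m*M,cv2.MORPH_OPEN,np.ones((2,2)))
    e=cv2.fitEllipse(cv2.convexHull(cv2.findNonZero(m))); print(e)
    cols[2+i]=e[0]; tips[2+i]=np.array(o)+np.array(t)/3
def res(p,full=0):
    C=p[:3];a=axis(p[3]); r=[]
    for c,u,v in zip(cams,cols,tips): r+=[proj(c,C)[0]+p[4:6]-u, proj(c,C+.026*a)[0]+p[4:6]-v]
    r=np.concatenate(r)
    return r if full else np.r_[r,(p[2]-.066)/.001,(p[3]-174.5)/1.5,p[4:6]/3]
s=least_squares(res,[.532,.231,.066,175,0,0]); print(s.x,res(s.x,1))
E
```

```text
((317.29559326171875, 229.47483825683594), (41.59013748168945, 42.472415924072266), 83.16830444335938)
((323.0688171386719, 227.70614624023438), (41.221187591552734, 42.51992416381836), 84.42071533203125)
[  0.5303   0.2313   0.065  173.9603  -1.2072  -1.5749] [-0.9075 -1.0998  0.5366  0.3904 -0.9713  2.0497  0.5718 -0.8559  0.4085
 -1.0022  1.3828  0.4057 -0.7108 -0.1568 -0.176   0.444 ]
```

```bash
python3 - <<'E'
from h import *
import pickle
np.set_printoptions(precision=4,suppress=True)
D=[];t=[]
P=np.array([.528,-.166,.0])
robot.line_to(np.array(robot.current_tool_pos())+[-.03,0,.06],velocity=.2)
fingers.gripper_to(.6)
for yaw in (110,45):
    robot.move_to(P+[0,0,.21],[180,0,yaw]); robot.pause(.25)
    T=tool(); im=vision.grab_frame("wrist"); D.append((T,im))
    u=proj(cam("wrist",T),[P+[0,0,.104],P+[0,0,.021]]); print(yaw,u,robot.current_time_s(),T[:3,3])
    x,y=(u[0]-[65,75]).astype(int); print(x,y,[(d["p"],np.round(d["rect"],1)) for d in recognise("coupler","wrist")])
    t.append(cv2.resize(im[y:y+150,x:x+130,::-1],None,fx=3,fy=3,interpolation=cv2.INTER_CUBIC))
pickle.dump(D,open("c.pkl","wb"))
cv2.imwrite("pics/c1.png",np.hstack(t)); print(robot.current_finger_gap())
E
```

```text
110 [[323.9436 238.0191]
 [323.745  209.1761]] 9.9167 [ 0.5282 -0.1648  0.21  ]
258 163 [(0.96, array([409.7, 261.9,  55.2,  67.3])), (0.84, array([378.1, 140.8,  49.9,  43.2])), (0.56, array([323.9, 222.3,  36.8,  58.5]))]
45 [[323.4368 235.2226]
 [323.3787 206.9205]] 11.3 [ 0.528 -0.166  0.21 ]
258 160 [(0.89, array([326.5, 218.4,  42.2,  63.1])), (0.74, array([405.6, 157.4,  53.1,  43.1])), (0.73, array([274.2, 137.4,  49.7,  43.3])), (0.56, array([154.4,  46. ,  53.8,  54.9]))]
0.6030296466820817
```

View pics/c1.png

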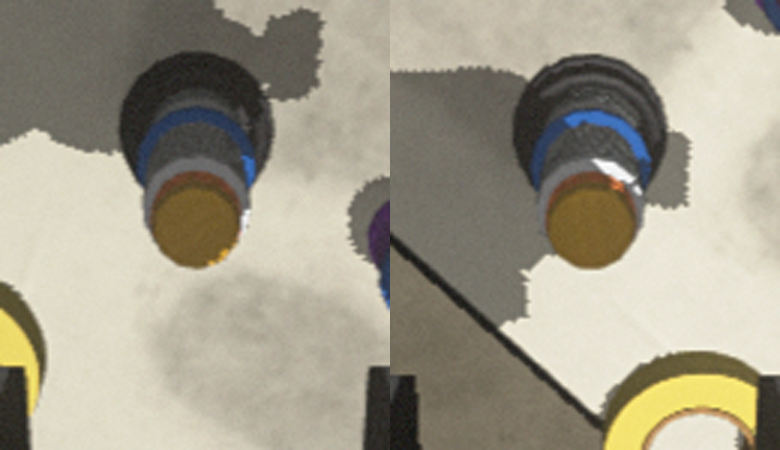

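The crop confirms a steel body with a blue flange and brass top in the black cup. The brass top centres are about (323.3,238) and (325.2,235.7). A yellow ring lies near the lower edge, so I'll locate it too.

```bash
python3 - <<'E'
from h import *
import pickle
np.set_printoptions(precision=4,suppress=True)
D=pickle.load(open("c.pkl","rb")); c=[cam("wrist",d[0]) for d in D]
b=np.array([-1.2,-1.6])
for k,u in ((c[0],(323.3,238)),(c[1],(325.2,235.7))): print(plane(k,u,.104),plane(k,u-b,.104))
for k,u in ((c[0],(258+0,163+380/3)),(c[1],(258+310/3,160+420/3))): print("yellow",plane(k,u,0),plane(k,u,.1))
s,d=cam("scene"),cam("side")
print("purple",tri([(s,(230+408/3,180+72/3)),(d,(200+343/2.14,130+479/2.14))]))
cv2.imwrite("pics/c2.png",D[1][1][:,:,::-1])
E
```

```text
[ 0.5289 -0.1667  0.104 ] [ 0.5301 -0.1676  0.104 ]
[ 0.5286 -0.1671  0.104 ] [ 0.5284 -0.1686  0.104 ]
yellow [ 0.4951 -0.2812  0.    ] [ 0.4969 -0.2245  0.1   ]
yellow [ 0.4794 -0.274   0.    ] [ 0.5104 -0.2251  0.1   ]
purple (array([ 0.6108, -0.1774,  0.095 ]), np.float64(0.24032311312668117))
```

View pics/c2.png

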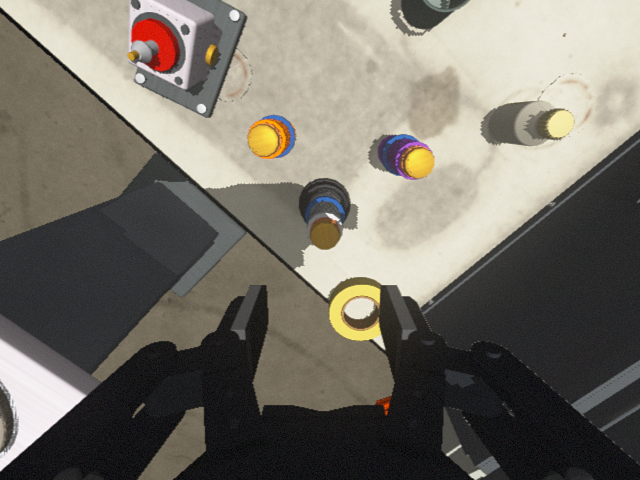

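```bash
python3 - <<'E'
from h import *
np.set_printoptions(precision=4,suppress=True)
o=[180,0,45]; P=np.array([.5293,-.1677,0])
robot.line_to(P+[0,0,.15],o)
hit=robot.line_to(P+[0,0,.069],o,velocity=.06,f_stop=8); print("hit",hit,robot.current_tool_pos())
fingers.gripper_to(0.,force=80); robot.pause(.2)
print(robot.current_finger_gap(),robot.current_gripper_force(),robot.current_contact_force())
robot.line_to(P+[0,0,.22],o,velocity=.12); robot.pause(.2)
print(robot.current_finger_gap(),robot.current_gripper_force(),robot.current_contact_force(),robot.current_time_s())
C=np.array([.5303,.2313,.066]);a=axis(174)
robot.move_to(C+a*.14+[-.02,0,.03],rpy(a,110))
robot.line_to(C+a*(.045+.063),rpy(a,110)); robot.pause(.3)
print(robot.current_tool_pos(),C+a*.108,robot.current_eef_rot(),rpy(a,110),robot.current_contact_force(),robot.current_time_s())
T=tool(); m=T[:3,3]-a*.063
t=[]
for c in ("scene","side","wrist"):
    im=vision.grab_frame(c); cv2.imwrite(f"pics/h_{c}.png",im[:,:,::-1])
    u=proj(cam(c,T),[C,C+.026*a,m,m+.098*a]); print(c,u.round(1).tolist())
    x,y=np.clip((u[2]-[40,50]).astype(int),0,[560,380])if c!="wrist" else np.clip((u[2]-[40,50]).astype(int),0,[560,380]); print(x,y)
    t.append(cv2.resize(im[y:y+100,x:x+80,::-1],(260,325),interpolation=cv2.INTER_CUBIC))
cv2.imwrite("pics/h1.png",np.hstack(t))
E
```

```text
hit False [ 0.5296 -0.1679  0.0694]
0.3073055782779507 78.64956378936768 [-0.8346  1.3051  4.7677]
0.3139390136950884 78.55528593063354 [-0.1775  0.4799 -1.0447] 15.55
[0.4849 0.2367 0.1646] [0.4849 0.2361 0.1639] [156.8417   9.7662 105.866 ] [156.9019   9.838  105.8321] [-0.6328 -0.2471 -1.3433] 17.975
scene [[298.4, 279.6], [302.6, 270.7], [305.5, 263.9], [323.1, 226.6]]
265 213
side [[267.6, 184.0], [261.3, 178.3], [256.5, 173.4], [229.2, 148.1]]
216 123
wrist [[323.9, 235.9], [324.1, 248.8], [325.0, 259.9], [326.9, 377.4]]
285 209
```

View pics/h1.png

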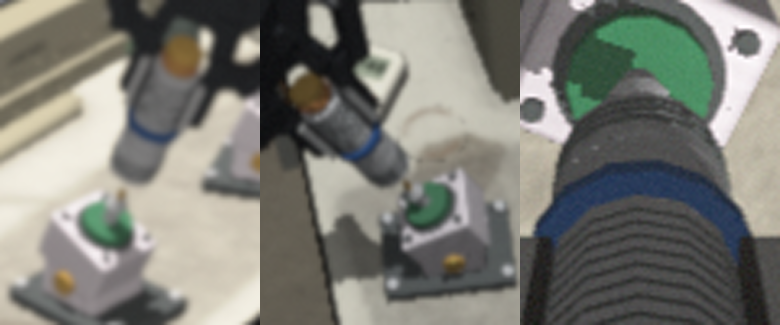

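The coupler hovers just over the green nipple, with the timer well clear. The wrist view shows it centred sideways. I'll overlay the model to check the tilt and the other direction.

```bash
cat > ov.py <<'E'
from h import *
def circ(o,a,r):
    u=np.cross(a,[0,1,.3]);u/=np.linalg.norm(u);v=np.cross(a,u);t=np.linspace(0,2*np.pi,60)[:,None]
    return o+r*(np.cos(t)*u+np.sin(t)*v)
def overlay(ims,T,C,a,out,h=.063,W=(270,560)):
    ac=-T[:3,2]; m=T[:3,3]-ac*h; tl=[]
    sh={"scene":(-.4,2),"side":(.7,2.1),"wrist":(-1.5,-1.2)}
    for c,s,z in (("scene",(75,100),5.3),("side",(75,90),5.3),("wrist",(90,110),3)):
        K=cam(c,T); im=ims[c]; u=proj(K,m+.03*ac)[0]; x,y=int(u[0]-s[0]//2),int(u[1]-s[1]//2)
        if c=="wrist": x,y=int(u[0]-s[0]//2),200
        cr=cv2.resize(im[y:y+s[1],x:x+s[0]],(int(s[0]*z),int(s[1]*z)),interpolation=cv2.INTER_CUBIC).copy()
        def L(P,col): 
            q=(proj(K,P)+sh[c]-[x,y]+.5)*z; cv2.polylines(cr,[np.round(q*8).astype(np.int32)],False,col,1,cv2.LINE_AA,3)
        for zz,r in ((0,.015),(.038,.0175),(.043,.0175),(.098,.011)): L(circ(m+zz*ac,ac,r),(255,0,255))
        L(np.array([m,m+.098*ac]),(255,0,255)); L(circ(C,a,.0165),(255,255,0)); L(np.array([C,C+.026*a]),(255,255,0))
        tl.append(cv2.resize(cr,W if c!="x" else W) if 0 else cr[:530])
    H=max(t.shape[0] for t in tl); tl=[cv2.copyMakeBorder(t,0,H-t.shape[0],0,0,cv2.BORDER_CONSTANT) for t in tl]
    o=np.hstack(tl); f=min(800/o.shape[1],600/o.shape[0]); cv2.imwrite(out,cv2.resize(o,None,fx=f,fy=f,interpolation=cv2.INTER_AREA))
E
python3 - <<'E'
from ov import *
ims={c:cv2.imread(f"pics/h_{c}.png") for c in("scene","side","wrist")}
overlay(ims,tool(),np.array([.5303,.2313,.066]),axis(174),"pics/o1.png")
E
```

```text
(no output)
```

View pics/o1.png

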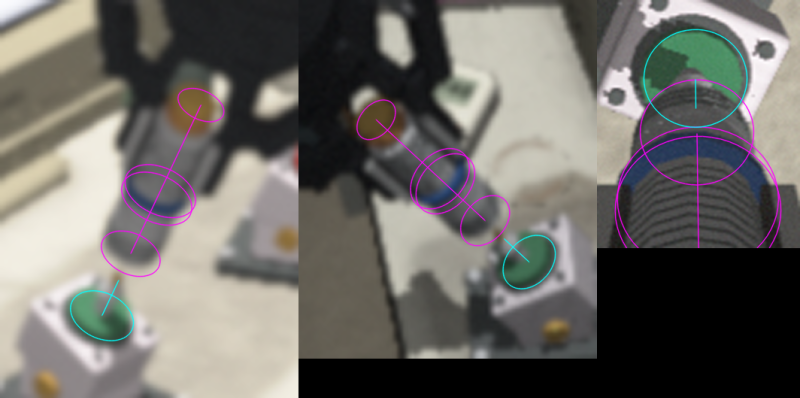

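The overlay agrees within about 1–2 mm in the wrist view at the flange and mouth. The tilt error is at most 3°. I'll descend slowly with force watching.

```bash
python3 - <<'E'
from h import *
np.set_printoptions(precision=3,suppress=True)
C=np.array([.5303,.2313,.066]);a=axis(174);o=rpy(a,110); R=Ro.from_euler('xyz',o,degrees=True).as_matrix()
f0=np.array(robot.current_contact_force())
for z in (.026,.020,.016):
    h=robot.line_to(C+a*(z+.063),o,velocity=.04,f_stop=5); robot.pause(.15)
    p=(np.array(robot.current_tool_pos())-C); print(z,h,"toolF",R.T@(np.array(robot.current_contact_force())-f0),"h",p@a-.063,"lat",(R.T@(p))[:2],robot.current_torque(),robot.current_time_s())
    if h: break
E
```

```text
0.026 False toolF [ 0.601 -0.737  0.334] h 0.026158295707418622 lat [0. 0.] [ 0.023  0.585 -0.002] 18.9
0.02 False toolF [-0.688 -0.301 -0.025] h 0.019995927008138015 lat [-0.  0.] [0.064 0.592 0.026] 19.35
0.016 False toolF [-0.668 -0.713  0.543] h 0.01597031406514171 lat [-0. -0.] [ 0.073  0.563 -0.019] 19.75
```

```bash
python3 - <<'E'
from h import *
np.set_printoptions(precision=3,suppress=True)
C=np.array([.5303,.2313,.066]);a=axis(174);o=rpy(a,110); R=Ro.from_euler('xyz',o,degrees=True).as_matrix()
f0=np.array([-.63,-.25,-1.34])
for z in np.arange(.014,.0029,-.001):
    h=robot.line_to(C+a*(z+.063),o,velocity=.02,f_stop=22); robot.pause(.05)
    p=(np.array(robot.current_tool_pos())-C); F=R.T@(np.array(robot.current_contact_force())-f0)
    print(round(z,4),h,F,"h",round(p@a-.063,4),robot.current_time_s())
    if h or abs(F[2])>30 or np.hypot(*F[:2])>12: break
E
```

```text
0.014 False [ 1.158  0.288 -1.415] h 0.014 20.05
0.013 False [ 0.692 -0.358 -6.495] h 0.0133 20.35
0.012 False [ 0.583  1.349 -5.801] h 0.0122 20.65
0.011 False [ 1.774  2.933 -1.224] h 0.011 20.95
0.01 False [1.619 3.899 1.741] h 0.0099 21.25
0.009 False [-0.03   2.599  3.253] h 0.0085 21.55
0.008 False [-0.173  3.927 10.584] h 0.0072 21.85
0.007 False [1.294 3.312 9.331] h 0.0065 22.15
0.006 False [1.948 1.255 3.53 ] h 0.0059 22.45
0.005 False [ 1.793 -0.518 -1.597] h 0.0051 22.75
0.004 False [ 1.905 -1.244 -2.495] h 0.004 23.05
0.003 False [ 1.185 -1.932 -3.695] h 0.0029 23.35
```

The jaws pushed back (−6 N) and then pulled on (+10 N), so they have snapped over. The stem spring force starts at 5 mm as described. I'll press home.

```bash
python3 - <<'E'
from h import *
np.set_printoptions(precision=3,suppress=True)
C=np.array([.5303,.2313,.066]);a=axis(174);o=rpy(a,110); R=Ro.from_euler('xyz',o,degrees=True).as_matrix()
f0=np.array([-.63,-.25,-1.34])
for z in np.arange(.002,-.0041,-.0005):
    h=robot.line_to(C+a*(z+.063),o,velocity=.01,f_stop=15); robot.pause(.1)
    p=(np.array(robot.current_tool_pos())-C); F=R.T@(np.array(robot.current_contact_force())-f0)
    print(round(z,4),h,F,"h",round(p@a-.063,4),robot.current_time_s())
    if h or F[2]<-14 or np.hypot(*F[:2])>12: break
robot.pause(.3);T=tool()
print(R.T@(np.array(robot.current_contact_force())-f0),robot.current_gripper_force(),robot.current_finger_gap())
from ov import overlay
ims={c:vision.grab_frame(c)[:,:,::-1].copy() for c in("scene","side","wrist")}
overlay(ims,T,C,a,"pics/o2.png")
E
```

```text
0.002 False [ 2.057 -1.991 -5.134] h 0.002 23.7
0.0015 False [ 1.501 -3.003 -6.021] h 0.0016 24.05
0.001 False [ 1.47  -2.263 -7.481] h 0.0011 24.4
0.0005 False [  0.105  -4.271 -14.054] h 0.001 24.75
[  0.926  -4.024 -12.34 ] 81.65868401527405 0.3080253457899725
```

View pics/o2.png

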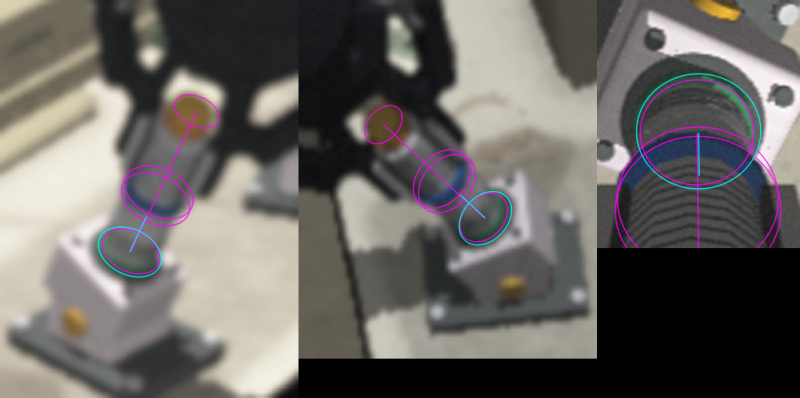

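The coupler is seated on the green collar in all three views, and a stiff stop was reached at about 8 N spring force. I'll add a little preload and hand in.

```bash
python3 - <<'E'
from h import *
np.set_printoptions(precision=3,suppress=True)
C=np.array([.5303,.2313,.066]);a=axis(174);o=rpy(a,110); R=Ro.from_euler('xyz',o,degrees=True).as_matrix()
f0=np.array([-.63,-.25,-1.34])
print(robot.line_to(C+a*(.063-.0001),o,velocity=.01,f_stop=12)); robot.pause(.5)
p=(np.array(robot.current_tool_pos())-C); print(R.T@(np.array(robot.current_contact_force())-f0),"h",p@a-.063,robot.current_gripper_force(),robot.current_time_s())
print(workorder.close_job())
E
```

```text
False
[  0.262  -5.427 -21.088] h 0.0009558217544946429 82.69402027130127 25.95
the job is handed in; nothing more can be done
None
```

The coupler is snapped onto the green nipple and pressed home at about 21 N, with the gripper still holding it. The job was handed in at about 26 s of the 48 s allowed, and no verdict came back. Stem depth is inferred from the force readings (spring, then the collar's stiff stop), not measured directly.

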